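# Level the inspection stand on the kitchen table

## Robot

A 6-joint arm with a two-finger parallel gripper is mounted at the origin on the work surface. World frame = base frame: x ahead of the robot, y to its left, z up, the work surface at z = 0. Lengths are in mm, angles in rad, forces in N, time in s.
With the tool pointing down it reaches from about 350 to 975 mm from the base axis. Payload 7.1 kg.
Tool frame: the origin (TCP) lies on the centre line of the jaws, within the pads' length; the fingertips stand 8 mm ahead of it and the grasp point (between the pads) lies 11 mm behind it; z points along the fingers, x is the direction in which the jaws open and shut, and the axes are right-handed (so a half turn about z gives the same grasp; the last joint's range is limited). The gripper opens to 88 mm and grips with 3 to 60 N. Pads are 20 mm wide; open, the fingers measure 115 mm over their backs; the gripper's body (75 mm by 178 mm) begins 61 mm behind the grasp point.
Start: joints at [1.151, 0.423, 1.63, -0, 1.089, -0.019], TCP at [243.815, 575.464, 230.675] pointing down, gripper open.
Joint ranges: [-3, 3], [-0.9, 2.11], [0.09, 2.58], [-1.31, 4.45], [0.11, 2.69], [-2.54, 2.54]. Speed limits (rad/s): [2.39, 2.39, 3.01, 3.14, 3.14, 3.14].

## Interface

Orientations are given as a rotation vector (axis times angle).
In Python, from workcell import ctrl gives the robot as it stands.
- The arm moves only by the shell command python3 -m handwheel 'ROWS'. ROWS is JSON, a list of rows, each a list of 3 entries, a list of its own where there are three numbers: the turn, a rotation vector about the tool's x, y, z in rad, then the shift along the tool's x, y, z in mm, then the opening, from 0 (shut) to 1 (fully open). In form: [[[ax, ay, az], [tx, ty, tz], jaw], ...]. A call has exactly 10 rows; each row shifts and turns the pose as measured when the row begins, along the tool's axes as they then stand; what a row does not reach is not made up. A row lasts 1/12 s, in which the tool goes at most 41.7 mm and 7.16 degrees, less where a joint would pass 70% of its speed; a pose out of reach is approached as far as the arm can. A call with a gripper value outside its range is refused whole. The fingers move at their own pace and stop on an object; the grip force is fixed at half the most. Time passes only in rows, so rows that do not move let the fingers close, or fill a call up. It gives the time, the measured TCP pose, the force and the opening at its end, in the units of the state.
- ctrl.get_obs(): the state, without advancing time (a new reading comes with each control period).
- ctrl.get_image(name): name is "scene" or "top" or "wrist"; returns a dict with "pixels" (420x560x3 uint8, red, green, blue), "camera_matrix" (3x3 intrinsics, pixels), "rvec" (rotation vector, rad) and "tvec" (3), from world to camera coordinates, as OpenCV has them. Camera axes: x right, y down, z forward; pixel columns grow to the right and rows downward; lengths in mm; the calibration is good to about 2 mm. A picture is of the moment at which its call begins. There is no depth.
- ctrl.close_job(): hands the job in, once; it reports no verdict.
Trained networks look in a picture, given as the dict that the camera call returned (one of the last four; its "shot" number tells which), for a name from the list of things; names that differ only in an ending like _2 or _b are one class to them, and where a whole thing is asked for, a point or a joint stands for the part that bears it (a point fixed in the world has none). Each returns a list of dicts, best first, with "score" (0 to 1); they miss things now and then, are a little off and sometimes report something else, mostly with a low value. They report only what shows in the picture. A call takes as long as a camera call.
- ctrl.look_for(picture, query): "position" ([x, y, z] in mm, in the coordinates of the camera as it stood for that picture, good to about 4 mm: the middle of the surface that is visible of it).
- ctrl.spot_point(picture, query): "position" ([x, y, z] in mm, in the coordinates of the camera as it stood for that picture, good to about 4 mm: a listed point, or the origin of a listed thing).
The state is a dict: "t": time; "qpos": joint angles; "qvel": joint speeds; "joint_torque": joint torques, N m; "ee_pos": TCP position; "orientation": TCP orientation; "ft_force": force on the tool from outside, world axes, zero at the start; "moment": the same for the moment, N m; "width": finger opening in mm.
Only numpy, scipy, OpenCV 4.12 (cv2) and the standard library are available. Lean on these libraries where they do the work, as an engineer would, in place of code of your own. Each camera call takes 0.05 s, during which the arm holds its last target.

## Task

The camera stand droops at the front and rocks: turn its two front levelling screws until the plate is level and all four feet are carrying weight, so that it no longer rocks. Leave the stand standing where it is, and do not disturb the drive on its plate or the mug, jar and adapter around it.

Things in the scene. Friction and masses are not known exactly. Their poses are not given: they have to be found in the camera images.
- stand: Inspection stand, about 4 kg: aluminium plate 240 x 230 x 14 mm (x, y, z), underside 26 mm above the origin. Origin under the plate, level with the undersides of the unloaded rear feet; x to the rear (column side), y to the stand's left, z normal to the plate. Feet at x = -80, y = +-90 mm (front, levelling screws) and x = +85, y = +-90 mm (rear, plain). As found it droops at the front.
- camera (a point): Centre of the small upright camera head, 38 mm across, from 178 to 245 mm above the stand's origin, held over the plate by an arm from a round column 250 mm high that stands 65 mm farther to the rear.
- plate_centre (a point): Centre of the plate's top face, z normal to the face (5 mm to the rear of the stand's origin and 40 mm above it).
- bar_left (a point): Centre of the grip bar on top of the left levelling screw (stand's y = +90 mm): dark steel upright bar 44 mm long (the point's x axis), 12 mm thick (y), 24 mm tall (z), on a round hub; nothing but the thin stem between it and the plate. With the screw at 0 it is 84 mm above the stand's origin, and it goes down with the screw.
- screw_left (a joint): Turn of the left levelling screw in rad, 0 to 4.8, growing clockwise seen from above, which lowers the foot and raises that corner, 3.5 mm per rad (steep thread). At 0 the bar lies along the stand's x and the unloaded pad's underside is 16 mm above the stand's origin plane; at 4.57 it is level with the rear pads. Takes about 0.1 to 0.2 N m; stays where left.
- front_foot_left: Rubber pad under the left levelling screw, 30 mm across, 10 mm high, giving 1 mm per 10 N; origin at the centre of its underside. It stands, or should stand, on a steel packing disc.
- rear_foot_left: Rubber pad of the plain left rear foot (stand's x = +85 mm), 30 mm across, giving 1 mm per 10 N; origin at the centre of its underside; stands on the table (height 0).
- bar_right (a point): Centre of the grip bar on top of the right levelling screw (stand's y = -90 mm): dark steel upright bar 44 mm long (the point's x axis), 12 mm thick (y), 24 mm tall (z), on a round hub; nothing but the thin stem between it and the plate. With the screw at 0 it is 84 mm above the stand's origin, and it goes down with the screw.
- screw_right (a joint): Turn of the right levelling screw in rad, 0 to 4.8, growing clockwise seen from above, which lowers the foot and raises that corner, 3.5 mm per rad (steep thread). At 0 the bar lies along the stand's x and the unloaded pad's underside is 16 mm above the stand's origin plane; at 4.57 it is level with the rear pads. Takes about 0.1 to 0.2 N m; stays where left.
- front_foot_right: Rubber pad under the right levelling screw, 30 mm across, 10 mm high, giving 1 mm per 10 N; origin at the centre of its underside. It stands, or should stand, on a steel packing disc.
- rear_foot_right: Rubber pad of the plain right rear foot (stand's x = +85 mm), 30 mm across, giving 1 mm per 10 N; origin at the centre of its underside; stands on the table (height 0).
- packer_thick_top (a point): Centre of the top face of the thicker of two round steel packing discs, 52 mm across, fixed on the table, one under each front foot (either way round); this one stands 7.5 to 9.5 mm above the table.
- packer_thin_top (a point): Centre of the top face of the thinner of two round steel packing discs, 52 mm across, fixed on the table, one under each front foot (either way round); this one stands 2 to 3.5 mm above the table.
- drive_mid (a point): Centre of a flat metal disk drive, 70 x 100 x 10 mm, lying on the plate under the camera. To be left alone.
- mug_mid (a point): Centre of a white mug, 76 mm across, 90 mm high, in front of the stand. To be left alone.
- jar_mid (a point): Centre of a closed jar, 58 mm across, 80 mm high, beside the stand. To be left alone.
- adapter_mid (a point): Centre of a black power adapter, 110 x 52 x 34 mm (x, y, z), beside the stand. To be left alone.

How it is judged (in metres and radians):
At the end, for the whole second after the job is handed in: Each of the four feet presses on its support with more than 1.5 N, the plate is level to within 0.014 rad (0.8 degrees), the stand is at rest within 30 mm of where it stood, and the drive, mug, jar and adapter lie within 30 mm of where they were (contact force between each of front_foot_left, front_foot_right, rear_foot_left, rear_foot_right and anything else above 1.5 N and angle between stand's own z axis and vertical below 0.014 rad and linear speed of stand below 0.01 m/s and angular speed of stand below 0.05 rad/s and distance of each of stand, drive_mid, mug_mid, jar_mid, adapter_mid from where it was at the start of the episode below 0.03 m); the robot touches nothing.
It fails at once if the stand is pushed more than 30 mm from its place (distance of stand from where it was at the start of the episode above 0.03 m).
It fails at once if the drive is moved more than 30 mm (distance of drive_mid from where it was at the start of the episode above 0.03 m).
It fails at once if the mug is moved more than 30 mm (distance of mug_mid from where it was at the start of the episode above 0.03 m).
It fails at once if the jar is moved more than 30 mm (distance of jar_mid from where it was at the start of the episode above 0.03 m).
It fails at once if the adapter is moved more than 30 mm (distance of adapter_mid from where it was at the start of the episode above 0.03 m).
It also fails if it takes over 64 s, if anything falls off the work surface, if the arm or the gripper's body presses on something with over 40 N, if the wrist force passes 120 N, or if a joint passes its speed limit or range.

## Working session

There is one attempt and no reset: what is moved stays moved. The work goes in short steps, Python scripts to look and compute and a shell command to move; the robot and the scene stay as the last step left them, time stands still between calls to the robot, and variables do not carry over. Pictures are saved under pics/ and viewed, and the job is handed in when it is done.

```bash
ls; mkdir -p pics
cat > h.py <<'E'
import numpy as np, cv2
from workcell import ctrl
from scipy.spatial.transform import Rotation as R
def snap(name,fn=None):
    p=ctrl.get_image(name)
    if fn: cv2.imwrite('pics/'+fn,np.ascontiguousarray(p['pixels'][:,:,::-1]))
    return p
def w(p,pos):
    Rm=R.from_rotvec(np.ravel(p['rvec'])).as_matrix()
    return Rm.T@(np.array(pos)-np.ravel(p['tvec']))
def spot(p,q,n=1):
    r=ctrl.spot_point(p,q)
    return [(round(d['score'],2),w(p,d['position']).round(1).tolist()) for d in r[:n]]
def proj(p,X):
    return cv2.projectPoints(np.array(X,float).reshape(-1,3),np.array(p['rvec'],float),np.array(p['tvec'],float),np.array(p['camera_matrix'],float),None)[0].reshape(-1,2)
E
python3 - <<'E'
from h import *
o=ctrl.get_obs(); print({k:np.round(v,3).tolist() for k,v in o.items()})
for c in ['scene','top','wrist']:
    p=snap(c,c+'0.png'); print(c,p['camera_matrix'][0][0])
    for q in ['stand','plate_centre','bar_left','bar_right','camera','front_foot_left','front_foot_right','packer_thick_top','packer_thin_top','mug_mid','jar_mid','adapter_mid','drive_mid']:
        print(q,spot(p,q,2))
E
```

```text
pics
{'t': 0.0, 'qpos': [1.151, 0.424, 1.631, 0.0, 1.089, -0.019], 'qvel': [0.001, 0.003, -0.002, 0.001, 0.0, -0.001], 'joint_torque': [0.001, -54.464, -27.366, 0.064, 0.023, -0.0], 'ee_pos': [243.568, 574.969, 229.901], 'orientation': [2.618, 1.734, -0.002], 'ft_force': [-0.141, 0.671, -0.629], 'moment': [0.016, 0.063, -0.009], 'width': 87.497}
scene 519.8057340104102
stand [(0.73, [640.3, -24.8, -6.1])]
plate_centre [(0.58, [639.1, -18.8, 37.2])]
bar_left [(0.42, [528.3, 25.0, 75.9])]
bar_right [(0.71, [600.5, -136.7, 73.2])]
camera [(0.66, [665.5, -8.3, 215.3])]
front_foot_left []
front_foot_right [(0.69, [663.1, -4.8, 212.9]), (0.61, [458.8, 119.0, 38.7])]
packer_thick_top [(0.57, [603.9, -132.3, 10.1])]
packer_thin_top []
mug_mid [(0.83, [444.7, -70.2, 46.1]), (0.67, [754.5, -70.4, 0.8])]
jar_mid [(0.59, [457.5, 119.6, 43.2])]
adapter_mid [(0.76, [622.7, -250.2, 19.6])]
drive_mid [(0.66, [670.1, -14.8, 43.4]), (0.38, [527.3, 28.9, 75.2])]
top 428.93608057682223
stand [(0.58, [645.9, -15.8, -7.7]), (0.56, [623.9, -246.6, 16.1])]
plate_centre [(0.69, [647.8, -19.2, 36.2])]
bar_left [(0.71, [463.3, 114.1, 35.2]), (0.4, [526.6, 28.2, 75.2])]
bar_right [(0.68, [601.3, -133.0, 72.4])]
camera [(0.71, [665.8, -8.6, 210.1])]
front_foot_left [(0.61, [627.2, -248.8, 14.5]), (0.32, [646.9, -18.0, 33.5])]
front_foot_right []
packer_thick_top []
packer_thin_top []
mug_mid [(0.83, [444.9, -72.5, 46.4])]
jar_mid [(0.65, [462.5, 117.7, 32.6])]
adapter_mid [(0.56, [625.2, -245.7, 18.3])]
drive_mid [(0.88, [675.7, -13.8, 43.6]), (0.19, [646.1, -17.6, 32.7])]
wrist 359.34940461868393
stand []
plate_centre []
bar_left []
bar_right []
camera []
front_foot_left []
front_foot_right []
packer_thick_top []
packer_thin_top []
mug_mid []
jar_mid []
adapter_mid []
drive_mid []
```

View pics/scene0.png

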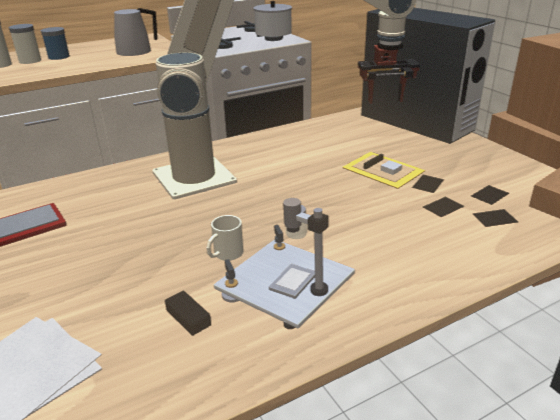

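View pics/top0.png

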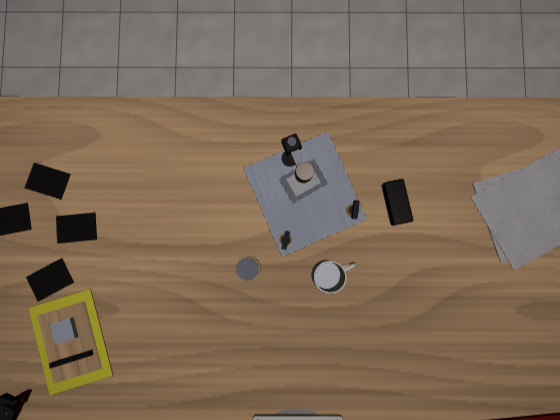

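```bash
python3 -m handwheel '[[[0,0,0],[-23,22,-5],1],[[0,0,0],[-23,22,-5],1],[[0,0,0],[-23,22,-5],1],[[0,0,0],[-23,22,-5],1],[[0,0,0],[-23,22,-5],1],[[0,0,0],[-23,22,-5],1],[[0,0,0],[-23,22,-5],1],[[0,0,0],[-23,22,-5],1],[[0,0,0],[-23,22,-5],1],[[0,0,0],[-23,22,-5],1]]'
python3 - <<'E'
import cv2
im=cv2.imread('pics/top0.png')[125:285,230:380]
cv2.imwrite('pics/top0z.png',cv2.resize(im,None,fx=3.7,fy=3.7,interpolation=cv2.INTER_CUBIC))
im=cv2.imread('pics/scene0.png')[195:335,175:375]
cv2.imwrite('pics/scene0z.png',cv2.resize(im,None,fx=4,fy=4,interpolation=cv2.INTER_CUBIC))
E
```

```text
t: 2.93
ee_pos: [358.6, 270.9, 281.1]
orientation: [-2.61, -1.746, -0.003]
ft_force: [0.9, 0.4, 0.3]
width: 87.7
```

View pics/top0z.png

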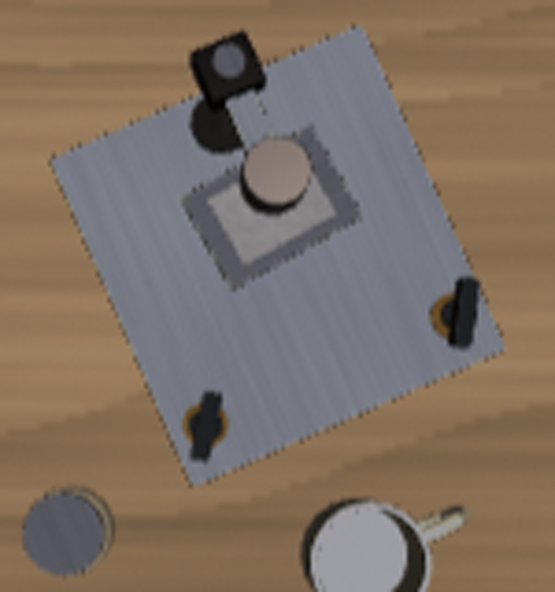

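View pics/scene0z.png

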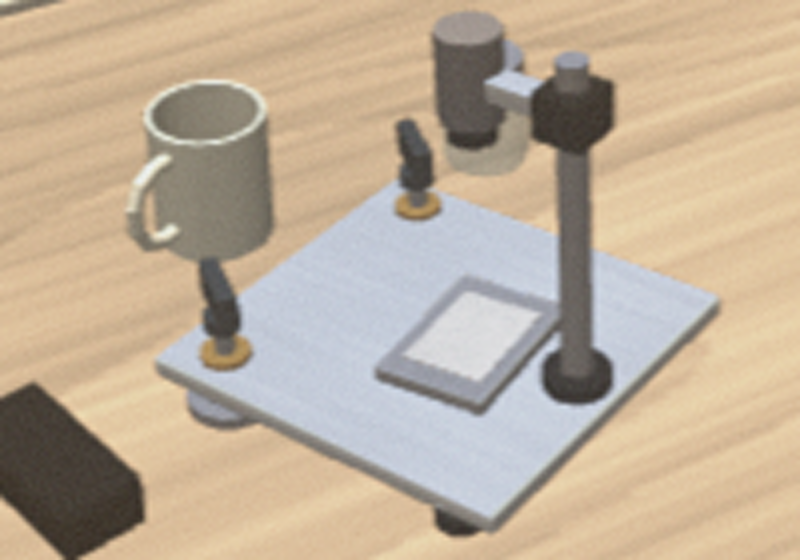

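```bash
python3 -m handwheel '[[[0,0,-0.03],[-23,20,-5],1],[[0,0,-0.03],[-23,20,-5],1],[[0,0,-0.03],[-23,20,-5],1],[[0,0,-0.03],[-23,20,-5],1],[[0,0,-0.03],[-23,20,-5],1],[[0,0,-0.03],[-24,17,-5],1],[[0,0,-0.03],[-24,17,-5],1],[[0,0,-0.03],[-24,17,-5],1],[[0,0,-0.02],[-24,17,-5],1],[[0,0,0],[-24,17,-5],1]]'
python3 - <<'E'
from h import *
o=ctrl.get_obs(); print(o['ee_pos'],o['orientation'],o['qpos'])
p=snap('wrist','w1.png'); print(p['rvec'],p['tvec'])
for q in ['stand','plate_centre','bar_left','bar_right','camera','front_foot_left','front_foot_right','packer_thick_top','packer_thin_top','mug_mid','jar_mid','adapter_mid','drive_mid']:
        print(q,spot(p,q,2))
E
```

```text
t: 3.77
ee_pos: [481.2, -18.7, 336.0]
orientation: [2.347, 2.085, 0.013]
ft_force: [0.1, 0.9, 0.0]
width: 87.6
[481.19612106 -18.72466078 336.028916  ] [2.34745789 2.08462929 0.01280101] [-0.06632096  0.0861278   1.8269402   0.00460998  1.22130587 -1.52021631]
[-2.19953731 -1.95392065 -0.25650641] [ -39.89243489 -522.35974773  368.71358919]
stand [(0.97, [645.4, -22.2, -6.5]), (0.56, [600.2, -134.7, 75.9])]
plate_centre [(0.96, [642.4, -16.1, 36.1])]
bar_left [(0.63, [531.8, 30.5, 76.7])]
bar_right [(0.68, [601.3, -133.0, 80.4])]
camera [(0.59, [662.4, -4.9, 204.7]), (0.36, [673.6, -14.9, 40.0])]
front_foot_left []
front_foot_right [(0.2, [596.7, -133.2, 76.9])]
packer_thick_top []
packer_thin_top [(0.69, [530.4, 30.4, 76.0])]
mug_mid [(0.77, [446.4, -71.0, 46.2])]
jar_mid [(0.92, [460.3, 120.2, 40.9]), (0.65, [624.2, -250.0, 14.2])]
adapter_mid [(0.71, [627.5, -250.9, 12.2])]
drive_mid [(0.67, [674.0, -15.6, 42.3]), (0.57, [600.7, -132.3, 82.3])]
```

View pics/w1.png

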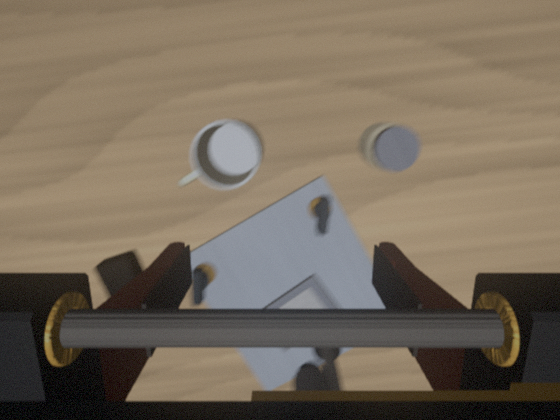

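Run:
```python
from h import *
im=cv2.imread('pics/scene0.png')[275:325,205:275]
cv2.imwrite('pics/s0zz.png',cv2.resize(im,None,fx=11,fy=11,interpolation=cv2.INTER_NEAREST))
p=snap('wrist');Rm=R.from_rotvec(np.ravel(p['rvec'])).as_matrix()
print('wcam',-Rm.T@np.ravel(p['tvec']),Rm[2])
p=snap('scene');Rm=R.from_rotvec(np.ravel(p['rvec'])).as_matrix()
print('scam',-Rm.T@np.ravel(p['tvec']),Rm[2])
for z in [0,3,8.5]: print(z,proj(p,[[600+26*np.cos(a),-135+26*np.sin(a),z] for a in np.arange(0,6.28,.785)]).round(1).tolist())
```

```text
wcam [413.16591166  -8.77288173 488.72433259] [ 0.25158443 -0.02557276 -0.96749745]
scam [1476.91660585 -468.46164053  789.51738573] [-0.74722555  0.41225794 -0.52124598]
0 [[236.4, 300.9], [242.3, 296.3], [241.9, 290.8], [235.7, 287.5], [227.2, 288.2], [221.3, 292.6], [221.4, 298.2], [227.7, 301.7]]
3 [[236.4, 299.9], [242.2, 295.3], [241.8, 289.8], [235.6, 286.5], [227.1, 287.2], [221.2, 291.6], [221.3, 297.2], [227.6, 300.7]]
8.5 [[236.2, 298.1], [242.1, 293.5], [241.7, 287.9], [235.4, 284.6], [226.9, 285.4], [221.0, 289.8], [221.1, 295.4], [227.4, 298.9]]
```

View pics/s0zz.png

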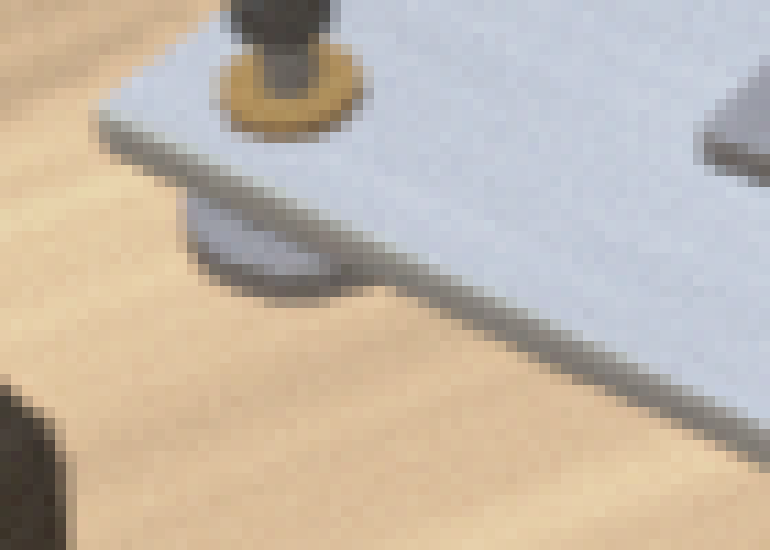

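```bash
python3 -m handwheel '[[[0,0,0],[25,-8,22],1],[[0,0,0],[25,-8,22],1],[[0,0,0],[25,-8,22],1],[[0,0,0],[25,-8,22],1],[[0,0,0],[25,-8,22],1],[[0,0,0],[25,-8,22],1],[[0,0,0],[25,-8,22],1],[[0,0,0.115],[0,0,0],1],[[0,0,0.115],[0,0,0],1],[[0,0,0.115],[0,0,0],1]]'
python3 -m handwheel '[[[0,0,0.115],[0,0,0],1],[[0,0,0.115],[0,0,0],1],[[0,0,0.115],[0,0,0],1],[[0,0,0.115],[0,0,0],1],[[0,0,0.115],[0,0,0],1],[[-0.12,0,0],[0,0,0],1],[[-0.12,0,0],[0,0,0],1],[[-0.12,0,0],[0,0,0],1],[[-0.12,0,0],[0,0,0],1],[[-0.12,0,0],[0,0,0],1]]'
python3 - <<'E'
from h import *
p=snap('wrist','w2.png')
for q in ['bar_left','bar_right','front_foot_left','packer_thick_top','packer_thin_top']:
        print(q,spot(p,q,2))
im=cv2.imread('pics/w2.png')
c=proj(p,[[525,30,5]])[0]; print(c)
for z in [0,3,8.5]: print(z,proj(p,[[527+26*np.cos(a),29+26*np.sin(a),z] for a in np.arange(0,6.28,.785)]).round(1).tolist())
E
```

```text
t: 5.4
ee_pos: [449.1, 171.4, 176.6]
orientation: [2.678, 1.63, 0.021]
ft_force: [0.7, -0.6, -0.0]
width: 87.6
t: 6.23
ee_pos: [455.0, 170.8, 180.2]
orientation: [2.473, 0.583, 0.228]
ft_force: [-0.5, -0.5, -1.0]
width: 87.8
bar_left [(0.78, [531.7, 29.1, 75.5]), (0.44, [642.5, -14.1, 37.3])]
bar_right []
front_foot_left [(0.57, [534.7, 31.3, 6.2])]
packer_thick_top []
packer_thin_top [(0.45, [535.5, 35.1, 7.1])]
[274.42629722 208.60398353]
0 [[295.8, 212.6], [297.8, 201.0], [286.3, 191.8], [267.8, 191.2], [254.3, 199.6], [253.9, 211.4], [265.6, 219.5], [282.5, 220.0]]
3 [[295.9, 214.6], [298.0, 203.0], [286.4, 193.8], [267.9, 193.2], [254.3, 201.6], [253.8, 213.4], [265.6, 221.5], [282.6, 222.0]]
8.5 [[296.2, 218.3], [298.3, 206.8], [286.6, 197.6], [267.9, 197.0], [254.2, 205.4], [253.8, 217.1], [265.6, 225.2], [282.8, 225.7]]
```

View pics/w2.png

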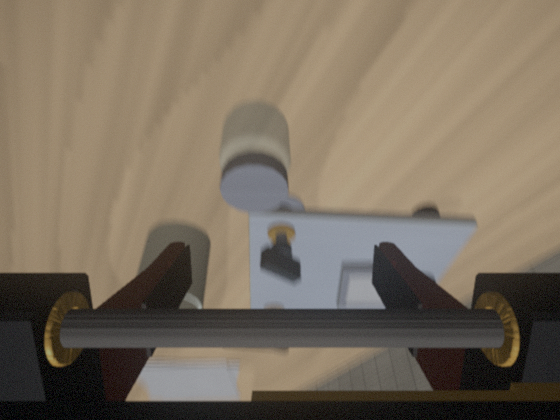

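Run:
```python
import cv2
im=cv2.imread('pics/w2.png')[180:300,235:345]
cv2.imwrite('pics/w2z.png',cv2.rotate(cv2.resize(im,None,fx=5,fy=5,interpolation=cv2.INTER_CUBIC),cv2.ROTATE_180))
```

```text
(no output)
```

View pics/w2z.png

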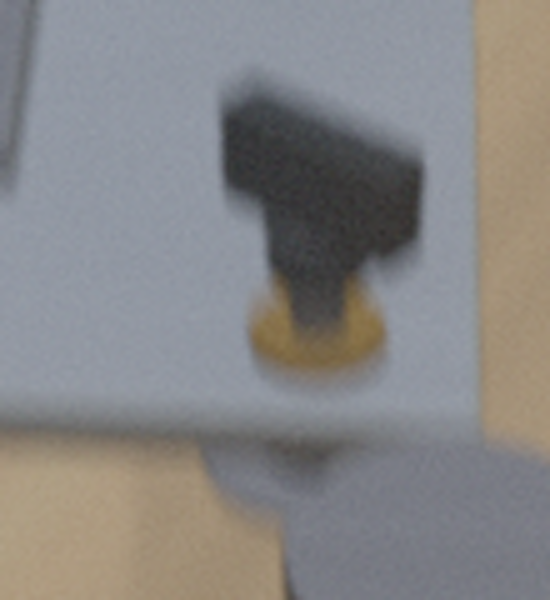

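```bash
cat >> h.py <<'E'
def down(yaw):
    return np.array([[np.cos(yaw),np.sin(yaw),0],[np.sin(yaw),-np.cos(yaw),0],[0,0,-1]]).T if False else np.column_stack([[np.cos(yaw),np.sin(yaw),0],[np.sin(yaw),-np.cos(yaw),0],[0,0,-1]])
def todo(X,yaw):
    o=ctrl.get_obs(); C=R.from_rotvec(o['orientation']).as_matrix()
    D=down(yaw)
    print('t',o['t'],'pos',o['ee_pos'].round(1),'yaw',np.arctan2(C[1,0],C[0,0]).round(3),'q6',o['qpos'][5].round(3),'ft',o['ft_force'].round(1),'m',o['moment'].round(2),'w',round(o['width'],1))
    print('rot tool',R.from_matrix(C.T@D).as_rotvec().round(3),'shift tool',(C.T@(np.array(X)-o['ee_pos'])).round(1), 'shift in down frame',(D.T@(np.array(X)-o['ee_pos'])).round(1))
E
python3 -m handwheel '[[[0.12,0,0],[0,0,0],1],[[0.12,0,0],[0,0,0],1],[[0.12,0,0],[0,0,0],1],[[0.12,0,0],[0,0,0],1],[[0.11,0,0],[0,0,0],1],[[0,0,-0.12],[0,0,0],1],[[0,0,-0.12],[0,0,0],1],[[0,0,-0.12],[0,0,0],1],[[0,0,-0.12],[0,0,0],1],[[0,0,-0.12],[0,0,0],1]]'
python3 - <<'E'
from h import *
todo([529.5,28.5,150],1.43)
E
```

```text
t: 7.37
ee_pos: [465.8, 161.0, 190.1]
orientation: [-2.695, -1.602, -0.101]
ft_force: [0.3, -0.5, 0.2]
width: 88.0
t 7.3667 pos [465.8 161.  190.1] yaw 1.074 q6 -0.795 ft [ 0.3 -0.5  0.2] m [-0.05  0.02  0.05] w 88.0
rot tool [ 0.039 -0.052 -0.357] shift tool [-88.3 118.1  38.4] shift in down frame [-122.2   81.7   40.1]
```

```bash
python3 -m handwheel '[[[0.01,-0.013,-0.09],[0,0,0],1],[[0.01,-0.013,-0.09],[0,0,0],1],[[0.01,-0.013,-0.09],[0,0,0],1],[[0.01,-0.013,-0.087],[0,0,0],1],[[0,0,0],[-25,17,8],1],[[0,0,0],[-25,17,8],1],[[0,0,0],[-25,17,8],1],[[0,0,0],[-25,17,8],1],[[0,0,0],[-23,14,8],1],[[0,0,0],[0,0,0],1]]'
python3 - <<'E'
from h import *
todo([529.5,28.5,74],1.43)
p=snap('wrist','w3.png'); print(spot(p,'bar_left',2),spot(p,'bar_right'))
p=snap('top'); print(spot(p,'bar_left',2))
E
```

```text
t: 8.2
ee_pos: [543.5, 11.7, 160.0]
orientation: [2.359, 2.065, 0.05]
ft_force: [0.4, 0.0, 0.7]
width: 88.2
t 8.2 pos [543.5  11.7 160. ] yaw 1.438 q6 -1.463 ft [0.4 0.  0.7] m [ 0.01  0.02 -0.03] w 88.2
rot tool [ 0.025 -0.02   0.008] shift tool [ 13.1 -18.2  85.8] shift in down frame [ 14.7 -16.2  86. ]
[(0.69, [530.9, 31.6, 73.4])] [(0.78, [601.4, -136.5, 80.0])]
[]
```

View pics/w3.png

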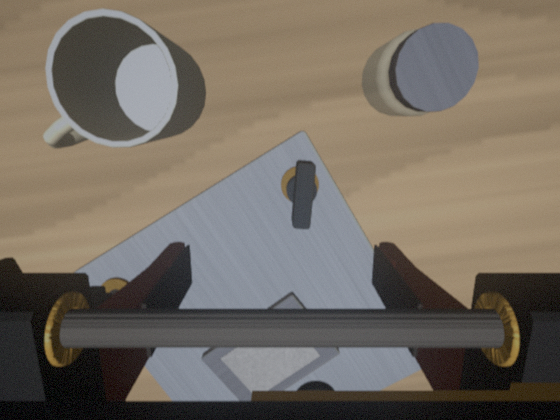

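```bash
cat >> h.py <<'E'
def bp(p,uv,z):
    Rm=R.from_rotvec(np.ravel(p['rvec'])).as_matrix(); t=np.ravel(p['tvec'])
    c=-Rm.T@t; d=Rm.T@np.linalg.inv(p['camera_matrix'])@np.array([uv[0],uv[1],1.])
    return c+d*(z-c[2])/d[2]
E
python3 - <<'E'
from h import *
im=cv2.imread('pics/w3.png')[120:240,260:350]
cv2.imwrite('pics/w3z.png',cv2.resize(im,None,fx=5,fy=5,interpolation=cv2.INTER_CUBIC))
p=snap('wrist')
a,b=bp(p,(305,165),88),bp(p,(302.5,224),88); print(a,b,np.arctan2(*(b-a)[1::-1]))
# plate corner/edges
for uv in [(303,131),(78,272),(424,372)]: print(bp(p,uv,37))
E
```

```text
[505.454812    38.27616731  88.        ] [543.80573481  32.41833821  88.        ] -0.15157135233153587
[487.68639018  42.97084741  37.        ]
[ 576.99528871 -154.09262605   37.        ]
[716.87168876 129.48283175  37.        ]
```

View pics/w3z.png

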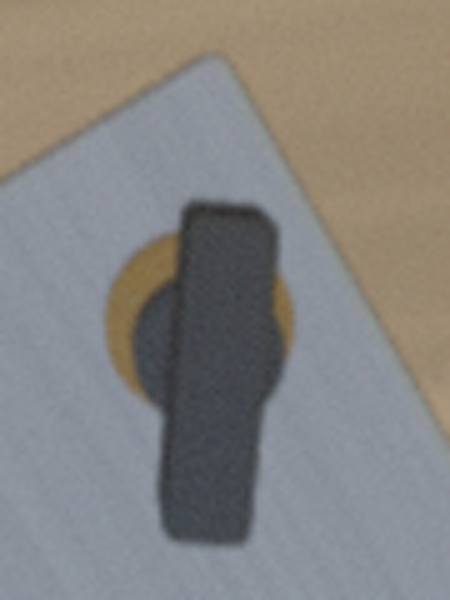

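```bash
python3 -m handwheel '[[[0.025,-0.02,0.03],[0,0,0],1],[[0,0,0],[6,-5,10],1],[[0,0,0],[6,-5,10],1],[[0,0,0],[6,-5,10],1],[[0,0,0],[0,0,10],1],[[0,0,0],[0,0,10],1],[[0,0,0],[0,0,0],1],[[0,0,0],[0,0,0],1],[[0,0,0],[0,0,0],1],[[0,0,0],[0,0,0],1]]'
python3 - <<'E'
from h import *
todo([527.5,32,76],1.41)
p=snap('wrist','w4.png'); print(spot(p,'bar_left',2))
E
```

```text
t: 9.33
ee_pos: [524.8, 45.0, 105.8]
orientation: [-2.375, -2.052, -0.002]
ft_force: [0.4, 0.4, 0.0]
width: 87.9
t 9.3333 pos [524.8  45.  105.8] yaw 1.425 q6 -1.367 ft [0.4 0.4 0. ] m [-0.03 -0.01  0.02] w 87.9
rot tool [-0.001 -0.003  0.015] shift tool [-12.5   4.6  29.7] shift in down frame [-12.4   4.7  29.8]
[(0.88, [530.0, 29.9, 71.6])]
```

View pics/w4.png

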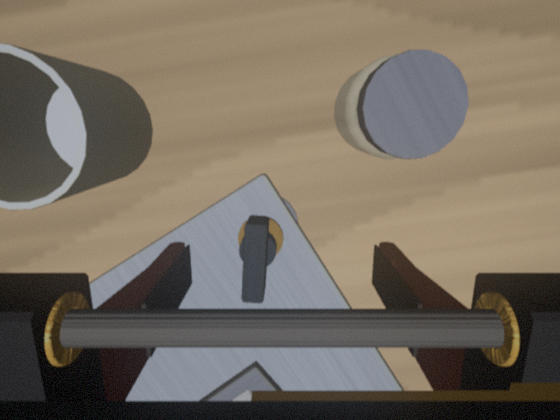

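```bash
python3 -m handwheel '[[[0,0,0],[-6,2,4],1],[[0,0,0],[-4,2,3],1],[[0,0,0],[0,0,0],1],[[0,0,0],[0,0,0],1],[[0,0,0],[0,0,0],1],[[0,0,0],[0,0,0],1],[[0,0,0],[0,0,0],1],[[0,0,0],[0,0,0],1],[[0,0,0],[0,0,0],1],[[0,0,0],[0,0,0],1]]'
python3 - <<'E'
from h import *
todo([527.5,32,76],1.41)
p=snap('wrist','w5.png'); print(spot(p,'bar_left',2))
E
```

```text
t: 10.27
ee_pos: [529.3, 32.5, 99.7]
orientation: [-2.379, -2.052, -0.007]
ft_force: [-0.1, 0.0, -0.4]
width: 87.9
t 10.2667 pos [529.3  32.5  99.7] yaw 1.423 q6 -1.39 ft [-0.1  0.  -0.4] m [ 0.04 -0.06  0.01] w 87.9
rot tool [ 0.003 -0.004  0.013] shift tool [-0.8 -1.8 23.7] shift in down frame [-0.8 -1.7 23.7]
[(0.57, [532.3, 29.1, 76.6]), (0.25, [640.4, -15.8, 37.2])]
```

View pics/w5.png

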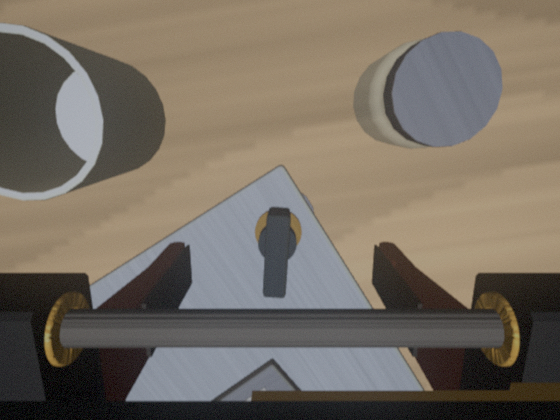

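```bash
python3 -m handwheel '[[[0,0,0.03],[-2,0,6],1],[[0,0,0],[-1,-1,6],1],[[0,0,0],[0,0,6],1],[[0,0,0],[0,0,5],1],[[0,0,0],[0,0,0],1],[[0,0,0],[0,0,0],0.3],[[0,0,0],[0,0,0],0.3],[[0,0,0],[0,0,0],0.3],[[0,0,0],[0,0,0],0.3],[[0,0,0],[0,0,0],0.3]]'
python3 - <<'E'
from h import *
todo([528,30,76],1.39)
p=snap('wrist','w6.png')
E
```

```text
t: 11.2
ee_pos: [527.9, 30.1, 75.1]
orientation: [-2.407, -2.019, -0.007]
ft_force: [-0.5, -0.3, 0.6]
width: 58.0
t 11.2 pos [527.9  30.1  75.1] yaw 1.396 q6 -1.367 ft [-0.5 -0.3  0.6] m [-0.02 -0.   -0.03] w 58.0
rot tool [ 0.003 -0.004  0.006] shift tool [-0.1  0.1 -0.9] shift in down frame [-0.1  0.1 -0.9]
```

View pics/w6.png

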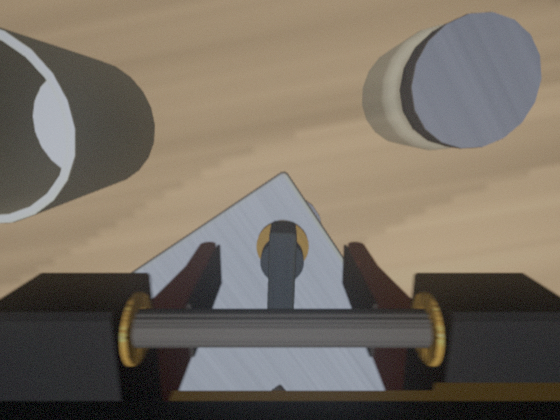

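```bash
python3 -m handwheel '[[[0,0,0],[0,0,0],0],[[0,0,0],[0,0,0],0],[[0,0,0],[0,0,0],0],[[0,0,0],[0,0,0],0],[[0,0,0],[0,0,0],0],[[0,0,0],[0,0,0],0],[[0,0,0],[0,0,0],0],[[0,0,0],[0,0,0],0],[[0,0,0],[0,0,0],0],[[0,0,0],[0,0,0],0]]'
python3 - <<'E'
from h import *
todo([528,30,76],1.39)
p=snap('wrist','w7.png')
p=snap('scene','s7.png')
E
```

```text
t: 12.08
ee_pos: [528.4, 30.1, 75.7]
orientation: [2.407, 2.018, 0.009]
ft_force: [0.0, 0.4, 0.4]
width: 12.1
t 12.0833 pos [528.4  30.1  75.7] yaw 1.395 q6 -1.367 ft [0.  0.4 0.4] m [ 0.16 -0.05 -0.09] w 12.1
rot tool [ 0.004 -0.004  0.005] shift tool [-0.1 -0.3 -0.3] shift in down frame [-0.1 -0.3 -0.3]
```

View pics/w7.png

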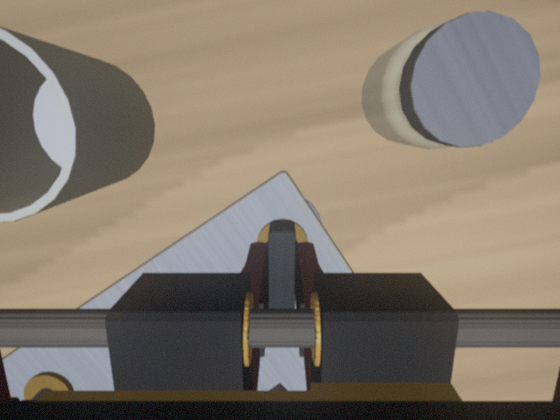

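```bash
python3 -m handwheel '[[[0,0,0.1],[0,0,0.3],0],[[0,0,0.1],[0,0,0.3],0],[[0,0,0.1],[0,0,0.3],0],[[0,0,0.1],[0,0,0.3],0],[[0,0,0.1],[0,0,0.3],0],[[0,0,0],[0,0,0],0],[[0,0,0],[0,0,0],0],[[0,0,0],[0,0,0],0],[[0,0,0],[0,0,0],0],[[0,0,0],[0,0,0],0]]'
python3 - <<'E'
from h import *
todo([528.4,30.1,74],1.395)
E
```

```text
t: 13.02
ee_pos: [528.7, 30.7, 74.0]
orientation: [-2.84, -1.339, -0.011]
ft_force: [-0.2, -0.6, -1.0]
width: 12.1
t 13.0167 pos [528.7  30.7  74. ] yaw 0.881 q6 -0.854 ft [-0.2 -0.6 -1. ] m [ 0.37 -0.02 -0.1 ] w 12.1
rot tool [ 0.003 -0.007 -0.514] shift tool [-0.7  0.2 -0. ] shift in down frame [-0.7 -0.2 -0. ]
```

```bash
python3 -m handwheel '[[[0,0,0.11],[0,0,0.4],0],[[0,0,0.11],[0,0,0.4],0],[[0,0,0.11],[0,0,0.4],0],[[0,0,0.11],[0,0,0.4],0],[[0,0,0.11],[0,0,0.4],0],[[0,0,0.11],[0,0,0.3],0],[[0,0,0.11],[0,0,0.3],0],[[0,0,0.11],[0,0,0.2],0],[[0,0,0],[0,0,0],0],[[0,0,0],[0,0,0],0]]'
python3 - <<'E'
from h import *
todo([528.4,30.1,71],-1.785)
p=snap('wrist','w8.png')
E
```

```text
t: 13.85
ee_pos: [530.4, 30.5, 73.1]
orientation: [-3.138, 0.035, -0.015]
ft_force: [-0.7, -0.1, -1.1]
width: 12.1
t 13.85 pos [530.4  30.5  73.1] yaw -0.022 q6 0.052 ft [-0.7 -0.1 -1.1] m [ 0.16 -0.2  -0.01] w 12.1
rot tool [-0.011 -0.004  1.763] shift tool [-2.   0.5  2.1] shift in down frame [0.9 1.9 2.1]
```

View pics/w8.png

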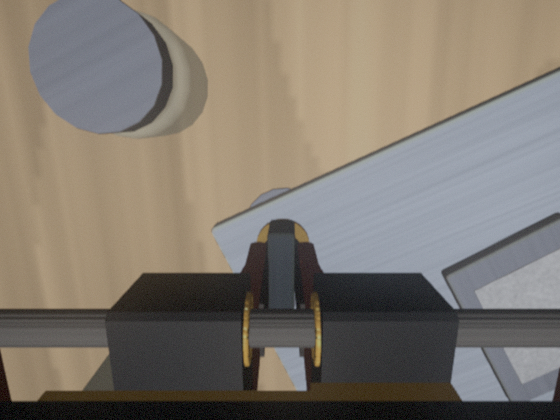

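```bash
python3 -m handwheel '[[[0,0,0.11],[0,0,0],0],[[0,0,0.11],[0,0,0],0],[[0,0,0.11],[0,0,0],0],[[0,0,0.11],[0,0,0],0],[[0,0,0.11],[0,0,0],0],[[0,0,0.11],[0,0,0],0],[[0,0,0.11],[0,0,0],0],[[0,0,0],[0,0,0],0],[[0,0,0],[0,0,0],0],[[0,0,0],[0,0,0],0]]'
python3 - <<'E'
from h import *
todo([528.4,30.1,71],-1.785)
E
```

```text
t: 14.73
ee_pos: [531.5, 30.1, 72.2]
orientation: [-2.895, 1.204, -0.015]
ft_force: [-1.2, -0.7, -0.6]
width: 11.8
t 14.7333 pos [531.5  30.1  72.2] yaw -0.788 q6 0.819 ft [-1.2 -0.7 -0.6] m [ 0.13 -0.03 -0.05] w 11.8
rot tool [-0.012 -0.001  0.997] shift tool [-2.1  2.2  1.2] shift in down frame [0.7 3.  1.2]
```

```bash
python3 -m handwheel '[[[0,0,0.11],[0,0,0],0],[[0,0,0.11],[0,0,0],0],[[0,0,0.11],[0,0,0],0],[[0,0,0.11],[0,0,0],0],[[0,0,0.11],[0,0,0],0],[[0,0,0.11],[0,0,0],0],[[0,0,0.11],[0,0,0],0],[[0,0,0.11],[0,0,0],0],[[0,0,0.06],[0,0,0],0],[[0,0,0],[0,0,0],0]]'
python3 - <<'E'
from h import *
todo([528.4,30.1,71],-1.785)
p=snap('scene','s9.png');print([ (q,spot(p,q)) for q in ['bar_left','bar_right','plate_centre','camera']])
E
```

```text
t: 15.57
ee_pos: [532.4, 29.6, 71.6]
orientation: [-2.03, 2.384, -0.012]
ft_force: [1.3, -0.4, -1.3]
width: 12.1
t 15.5667 pos [532.4  29.6  71.6] yaw -1.731 q6 1.763 ft [ 1.3 -0.4 -1.3] m [ 0.22  0.27 -0.02] w 12.1
rot tool [-0.012  0.003  0.054] shift tool [0.2 4.  0.5] shift in down frame [0.4 4.  0.6]
[('bar_left', [(0.58, [531.9, 27.1, 72.3])]), ('bar_right', [(0.61, [605.0, -134.6, 76.4])]), ('plate_centre', [(0.91, [639.7, -20.8, 41.7])]), ('camera', [(0.73, [671.9, -8.5, 220.0])])]
```

```bash
python3 -m handwheel '[[[0,0,0],[0,0,0],1],[[0,0,0],[0,0,0],1],[[0,0,0],[0,0,0],1],[[0,0,0],[0,0,0],1],[[0,0,0],[0,0,-15],1],[[0,0,0],[0,0,-25],1],[[0,0,0],[0,0,-30],1],[[0,0,0],[0,0,-30],1],[[0,0,0],[0,0,-25],1],[[0,0,0],[0,0,0],1]]'
python3 -m handwheel '[[[0,0,-0.12],[0,0,0],1],[[0,0,-0.12],[0,0,0],1],[[0,0,-0.12],[0,0,0],1],[[0,0,-0.12],[0,0,0],1],[[0,0,-0.12],[0,0,0],1],[[0,0,-0.12],[0,0,0],1],[[0,0,-0.12],[0,0,0],1],[[0,0,-0.12],[0,0,0],1],[[0,0,-0.12],[0,0,0],1],[[0,0,-0.12],[0,0,0],1]]'
python3 - <<'E'
from h import *
todo([600,-134,190],1.39)
p=snap('wrist','w10.png')
E
```

```text
t: 16.65
ee_pos: [528.3, 29.7, 199.9]
orientation: [-2.043, 2.381, -0.005]
ft_force: [0.8, -0.5, 0.4]
width: 75.0
t: 17.48
ee_pos: [525.5, 29.8, 195.9]
orientation: [-3.052, 0.742, -0.004]
ft_force: [-0.0, 0.3, 0.4]
width: 87.7
t 17.4833 pos [525.5  29.8 195.9] yaw -0.477 q6 0.511 ft [-0.   0.3  0.4] m [-0.05  0.08 -0.01] w 87.7
rot tool [ 1.000e-03 -3.000e-03 -1.867e+00] shift tool [141.4 111.3   6. ] shift in down frame [-147.8  102.7    5.9]
```

View pics/w10.png

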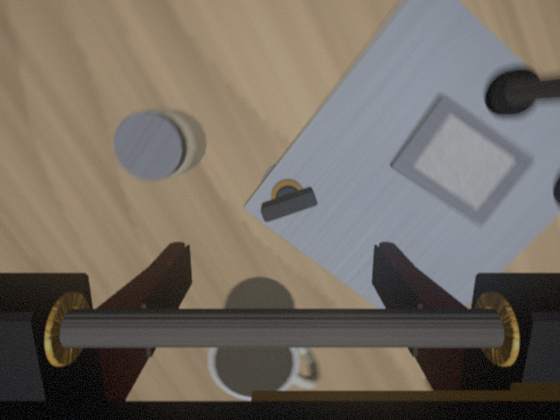

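```bash
python3 -m handwheel '[[[0,0,-0.12],[0,0,0],1],[[0,0,-0.12],[0,0,0],1],[[0,0,-0.12],[0,0,0],1],[[0,0,-0.12],[0,0,0],1],[[0,0,-0.12],[0,0,0],1],[[0,0,-0.12],[0,0,0],1],[[0,0,-0.12],[0,0,0],1],[[0,0,-0.12],[0,0,0],1],[[0,0,-0.12],[0,0,0],1],[[0,0,-0.12],[0,0,0],1]]'
python3 -m handwheel '[[[0,0,-0.12],[0,0,0],1],[[0,0,-0.12],[0,0,0],1],[[0,0,-0.12],[0,0,0],1],[[0,0,-0.12],[0,0,0],1],[[0,0,-0.09],[0,0,0],1],[[0,0,0],[-32,22,0],1],[[0,0,0],[-32,22,0],1],[[0,0,0],[-32,22,0],1],[[0,0,0],[-25,18,0],1],[[0,0,0],[0,0,0],1]]'
python3 - <<'E'
from h import *
todo([600,-134,140],1.39)
p=snap('wrist','w11.png')
E
```

```text
t: 18.37
ee_pos: [521.2, 29.8, 188.6]
orientation: [-2.922, -1.146, 0.01]
ft_force: [0.6, -0.3, -0.3]
width: 87.5
t: 19.2
ee_pos: [572.7, -110.1, 181.1]
orientation: [-2.463, -1.935, 0.018]
ft_force: [-0.7, 0.2, 0.1]
width: 87.4
t 19.2 pos [ 572.7 -110.1  181.1] yaw 1.332 q6 -1.539 ft [-0.7  0.2  0.1] m [-0.02  0.03 -0.02] w 87.4
rot tool [-0.014  0.003 -0.058] shift tool [-16.6  32.8  40.7] shift in down frame [-18.6  31.2  41.1]
```

View pics/w11.png

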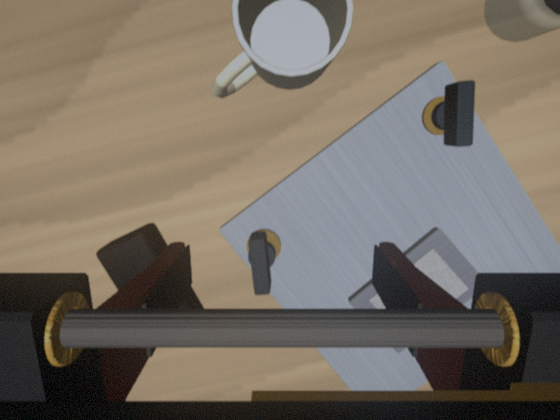

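Run:
```python
from h import *
p=snap('wrist')
print(spot(p,'bar_right'),spot(p,'bar_left'))
for A,B in [((258,234),(264,293)),((440+15,115-32),(459,144))]:
    a,b=bp(p,A,88),bp(p,B,88); print((a+b)/2,np.arctan2(*(b-a)[1::-1]))
im=cv2.imread('pics/w11.png')[215:305,225:315]
cv2.imwrite('pics/w11z.png',cv2.resize(im,None,fx=6,fy=6,interpolation=cv2.INTER_CUBIC))
```

```text
[(0.88, [600.6, -133.5, 80.4])] [(0.85, [533.4, 28.9, 71.0])]
[ 600.30517695 -130.45501708   88.        ] -0.15598793508518413
[528.20332739  22.32644566  88.        ] -0.0595795197410951
```

View pics/w11z.png

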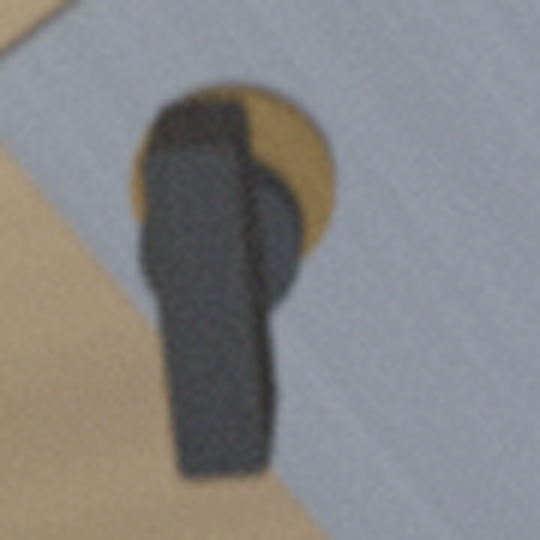

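```bash
python3 -m handwheel '[[[-0.014,0,-0.07],[0,0,0],1],[[0,0,0],[-5,8,12],1],[[0,0,0],[-5,8,12],1],[[0,0,0],[-4,8,12],1],[[0,0,0],[-3,6,12],1],[[0,0,0],[0,0,12],1],[[0,0,0],[0,0,6],1],[[0,0,0],[0,0,0],1],[[0,0,0],[0,0,0],1],[[0,0,0],[0,0,0],1]]'
python3 - <<'E'
from h import *
todo([601.5,-132.5,77],1.405)
p=snap('wrist','w12.png');print(spot(p,'bar_right'))
E
```

```text
t: 20.23
ee_pos: [594.0, -117.4, 108.8]
orientation: [-2.382, -2.038, 0.009]
ft_force: [-0.3, 0.5, 1.4]
width: 88.1
t 20.2333 pos [ 594.  -117.4  108.8] yaw 1.415 q6 -1.63 ft [-0.3  0.5  1.4] m [ 0.05  0.   -0.02] w 88.1
rot tool [-0.009 -0.     0.01 ] shift tool [-13.8  10.1  31.7] shift in down frame [-13.6   9.9  31.8]
[(0.65, [601.7, -131.6, 80.4])]
```

View pics/w12.png

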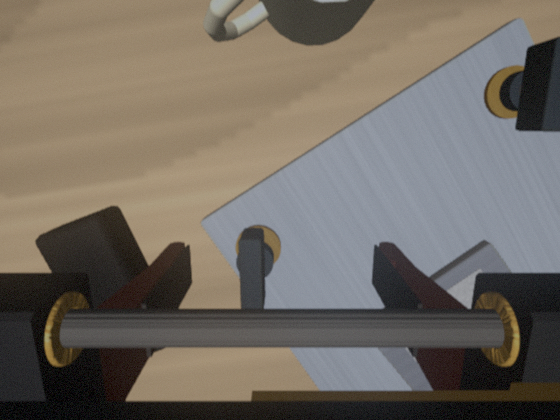

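```bash
python3 -m handwheel '[[[-0.009,0,0],[-7,5,3],1],[[0,0,0],[-5,4,3],1],[[0,0,0],[0,0,0],1],[[0,0,0],[0,0,0],1],[[0,0,0],[0,0,0],1],[[0,0,0],[0,0,0],1],[[0,0,0],[0,0,0],1],[[0,0,0],[0,0,0],1],[[0,0,0],[0,0,0],1],[[0,0,0],[0,0,0],1]]'
python3 - <<'E'
from h import *
todo([601.5,-132.5,77],1.405)
p=snap('wrist','w13.png');print(spot(p,'bar_right'))
E
```

```text
t: 21.17
ee_pos: [603.3, -133.1, 105.1]
orientation: [2.384, 2.038, 0.006]
ft_force: [0.6, -0.2, 0.1]
width: 87.7
t 21.1667 pos [ 603.3 -133.1  105.1] yaw 1.414 q6 -1.651 ft [ 0.6 -0.2  0.1] m [ 0.03  0.03 -0.01] w 87.7
rot tool [0.006 0.    0.009] shift tool [ 0.3 -2.1 28.1] shift in down frame [ 0.3 -1.9 28.1]
[(0.82, [601.0, -134.4, 81.6])]
```

View pics/w13.png

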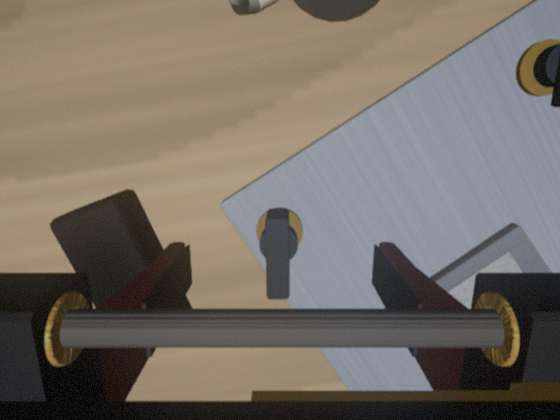

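```bash
python3 -m handwheel '[[[0,0,0],[-2,-1,7],1],[[0,0,0],[-1,-1,7],1],[[0,0,0],[0,0,7],1],[[0,0,0],[0,0,6],1],[[0,0,0],[0,0,0],0.5],[[0,0,0],[0,0,0],0.3],[[0,0,0],[0,0,0],0.3],[[0,0,0],[0,0,0],0.3],[[0,0,0],[0,0,0],0.3],[[0,0,0],[0,0,0],0.3]]'
python3 - <<'E'
from h import *
todo([601.5,-134,77],1.405)
p=snap('wrist','w14.png')
E
```

```text
t: 22.1
ee_pos: [600.1, -135.8, 74.1]
orientation: [2.385, 2.039, 0.005]
ft_force: [0.2, -0.4, 0.1]
width: 51.2
t 22.1 pos [ 600.1 -135.8   74.1] yaw 1.414 q6 -1.657 ft [ 0.2 -0.4  0.1] m [ 0.    0.02 -0.02] w 51.2
rot tool [0.005 0.    0.009] shift tool [ 2.   1.1 -2.9] shift in down frame [ 2.   1.  -2.9]
```

View pics/w14.png

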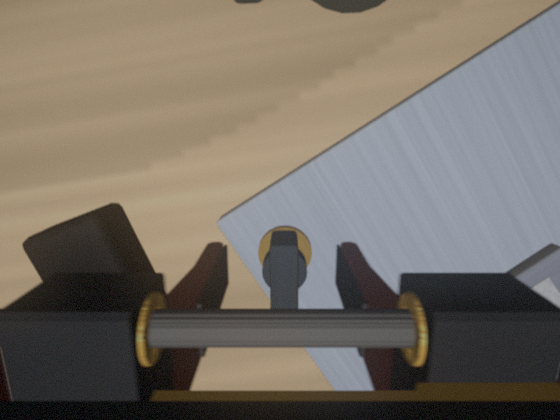

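Centred within about 1 mm (bar at col 285, jaws mid at 282). I raise slightly and close.

```bash
python3 -m handwheel '[[[0,0,0],[1,1,-2],0.3],[[0,0,0],[0,0,0],0],[[0,0,0],[0,0,0],0],[[0,0,0],[0,0,0],0],[[0,0,0],[0,0,0],0],[[0,0,0],[0,0,0],0],[[0,0,0],[0,0,0],0],[[0,0,0],[0,0,0],0],[[0,0,0],[0,0,0],0],[[0,0,0],[0,0,0],0]]'
python3 - <<'E'
from h import *
todo([601.5,-134,77],1.405)
E
```

```text
t: 22.98
ee_pos: [602.2, -134.8, 77.6]
orientation: [2.384, 2.038, 0.007]
ft_force: [0.1, 0.2, 1.7]
width: 11.8
t 22.9833 pos [ 602.2 -134.8   77.6] yaw 1.415 q6 -1.655 ft [0.1 0.2 1.7] m [ 0.27 -0.01  0.12] w 11.8
rot tool [ 0.007 -0.     0.01 ] shift tool [ 0.7 -0.8  0.6] shift in down frame [ 0.6 -0.8  0.6]
```

```bash
python3 -m handwheel '[[[0,0,0.1],[0,0,0],0],[[0,0,0.1],[0,0,0],0],[[0,0,0.1],[0,0,0],0],[[0,0,0.1],[0,0,0],0],[[0,0,0.1],[0,0,0],0],[[0,0,0.1],[0,0,0],0],[[0,0,0.1],[0,0,0],0],[[0,0,0.1],[0,0,0],0],[[0,0,0],[0,0,0],0],[[0,0,0],[0,0,0],0]]'
python3 - <<'E'
from h import *
todo([601.5,-134,77],-0.155)
E
python3 -m handwheel '[[[0,0,0.1],[0,0,0],0],[[0,0,0.1],[0,0,0],0],[[0,0,0.1],[0,0,0],0],[[0,0,0.1],[0,0,0],0],[[0,0,0.1],[0,0,0],0],[[0,0,0.1],[0,0,0],0],[[0,0,0.1],[0,0,0],0],[[0,0,0.03],[0,0,0],0],[[0,0,0],[0,0,0],0],[[0,0,0],[0,0,0],0]]'
python3 - <<'E'
from h import *
todo([601.5,-134,77],-0.155)
p=snap('scene','s15.png');print([ (q,spot(p,q)) for q in ['stand','bar_left','bar_right','plate_centre','camera','rear_foot_left','rear_foot_right','front_foot_right','drive_mid']])
p=snap('wrist','w15.png')
E
```

```text
t: 23.82
ee_pos: [603.3, -132.8, 75.5]
orientation: [3.01, 0.896, 0.012]
ft_force: [0.3, -0.2, 0.9]
width: 11.7
t 23.8167 pos [ 603.3 -132.8   75.5] yaw 0.579 q6 -0.82 ft [ 0.3 -0.2  0.9] m [-0.01  0.21 -0.07] w 11.7
rot tool [ 0.    -0.008  0.734] shift tool [-2.1  0.  -1.5] shift in down frame [-1.6  1.4 -1.5]
t: 24.65
ee_pos: [605.0, -132.1, 74.6]
orientation: [-3.131, 0.238, -0.016]
ft_force: [0.7, -0.4, 0.4]
width: 12.1
t 24.65 pos [ 605.  -132.1   74.6] yaw -0.152 q6 -0.087 ft [ 0.7 -0.4  0.4] m [-0.09  0.32  0.02] w 12.1
rot tool [-0.002 -0.01   0.003] shift tool [-3.2  2.4 -2.4] shift in down frame [-3.2  2.4 -2.4]
[('stand', [(0.85, [637.9, -21.1, -2.7])]), ('bar_left', [(0.7, [528.2, 25.6, 69.8])]), ('bar_right', [(0.68, [602.7, -133.1, 73.7])]), ('plate_centre', [(0.87, [638.3, -17.0, 42.8])]), ('camera', [(0.79, [670.3, -6.0, 218.5])]), ('rear_foot_left', []), ('rear_foot_right', [(0.56, [753.0, -66.7, -0.1])]), ('front_foot_right', []), ('drive_mid', [(0.62, [671.8, -13.2, 42.9])])]
```

View pics/s15.png

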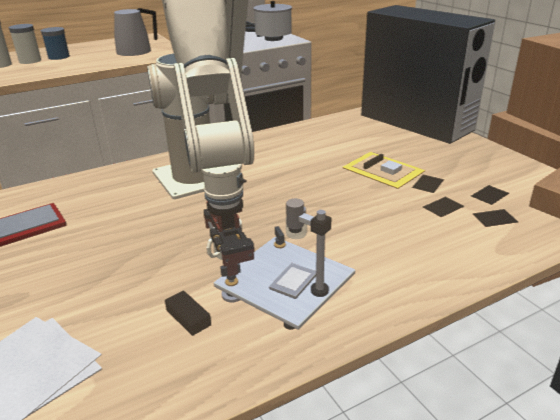

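View pics/w15.png

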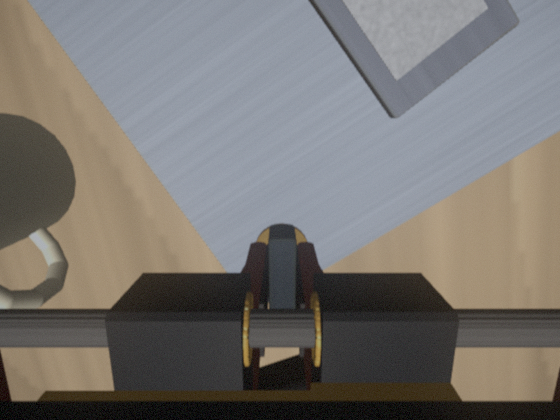

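```bash
Z='x'; python3 -c "
from h import *
for i in range(1): todo([605,-132,74.6],-0.15)"
python3 -m handwheel '[[[0,0,0],[0,0,1],0],[[0,0,0],[0,0,0],0],[[0,0,0],[0,0,0],0],[[0,0,0],[0,0,0],0],[[0,0,0],[0,0,0],0],[[0,0,0],[0,0,0],0],[[0,0,0],[0,0,0],0],[[0,0,0],[0,0,0],0],[[0,0,0],[0,0,0],0],[[0,0,0],[0,0,0],0]]'
```

```text
t 25.2 pos [ 605.1 -132.1   74.7] yaw -0.155 q6 -0.085 ft [ 1.2 -0.1  0.8] m [-0.    0.29  0.07] w 11.7
rot tool [-0.003 -0.01  -0.005] shift tool [-0.1 -0.1  0.1] shift in down frame [-0.1 -0.1  0.1]
t: 26.03
ee_pos: [605.1, -132.1, 74.5]
orientation: [-3.13, 0.242, -0.016]
ft_force: [-0.1, 0.2, 2.5]
width: 11.7
```

```bash
python3 -m handwheel '[[[0,0,0],[0,0,0],0],[[0,0,0],[0,0,0],0],[[0,0,0],[0,0,0],0],[[0,0,0],[0,0,0],0],[[0,0,0],[0,0,0],0],[[0,0,0],[0,0,0],0],[[0,0,0],[0,0,0],0],[[0,0,0],[0,0,0],0],[[0,0,0],[0,0,1],0],[[0,0,0],[0,0,1],0]]'; python3 -c "
from h import *
todo([605,-132,74.6],-0.15)"
```

```text
t: 26.87
ee_pos: [605.1, -132.3, 73.7]
orientation: [-3.131, 0.242, -0.016]
ft_force: [-3.2, 0.7, 14.4]
width: 11.7
t 26.8667 pos [ 605.1 -132.3   73.7] yaw -0.154 q6 -0.085 ft [-3.2  0.7 14.4] m [0.26 1.2  0.08] w 11.7
rot tool [-0.002 -0.01  -0.004] shift tool [-0.2 -0.2 -0.9] shift in down frame [-0.2 -0.2 -0.9]
```

```bash
python3 -m handwheel '[[[0,0,0],[0,0,-1],0],[[0,0,0],[0,0,-0.5],0],[[0,0,0],[0,0,0],0],[[0,0,0],[0,0,0],0],[[0,0,0],[0,0,0],0],[[0,0,0],[0,0,0],0],[[0,0,0],[0,0,0],0],[[0,0,0],[0,0,0],0],[[0,0,0],[0,0,-0.5],0],[[0,0,0],[0,0,-0.5],0]]'
python3 -m handwheel '[[[0,0,0],[0,0,-0.5],0],[[0,0,0],[0,0,0],0],[[0,0,0],[0,0,0],0],[[0,0,0],[0,0,0],0],[[0,0,0],[0,0,0],0],[[0,0,0],[0,0,0],0],[[0,0,0],[0,0,0],0],[[0,0,0],[0,0,-0.5],0],[[0,0,0],[0,0,-0.5],0],[[0,0,0],[0,0,-0.5],0]]'
```

```text
t: 27.7
ee_pos: [605.0, -132.0, 75.1]
orientation: [-3.13, 0.242, -0.016]
ft_force: [3.6, 0.8, -5.5]
width: 12.0
t: 28.53
ee_pos: [605.0, -131.9, 75.4]
orientation: [-3.13, 0.242, -0.016]
ft_force: [4.9, 0.9, -10.3]
width: 11.9
```

```bash
python3 -m handwheel '[[[0,0,0],[0,0,-0.5],0],[[0,0,0],[0,0,-0.5],0],[[0,0,0],[0,0,0],0],[[0,0,0],[0,0,0],0],[[0,0,0],[0,0,0],0],[[0,0,0],[0,0,0],0],[[0,0,0],[0,0,-0.5],0],[[0,0,0],[0,0,-0.5],0],[[0,0,0],[0,0,-0.5],0],[[0,0,0],[0,0,-0.5],0]]'
python3 -m handwheel '[[[0,0,0],[0,0,-0.7],0],[[0,0,0],[0,0,-0.7],0],[[0,0,0],[0,0,-0.7],0],[[0,0,0],[0,0,-0.7],0],[[0,0,0],[0,0,0],0],[[0,0,0],[0,0,0],0],[[0,0,0],[0,0,-0.7],0],[[0,0,0],[0,0,-0.7],0],[[0,0,0],[0,0,-0.7],0],[[0,0,0],[0,0,-0.7],0]]'
```

```text
t: 29.37
ee_pos: [604.9, -131.8, 75.7]
orientation: [-3.13, 0.241, -0.015]
ft_force: [6.0, 0.2, -13.9]
width: 11.8
t: 30.2
ee_pos: [604.0, -131.5, 75.9]
orientation: [-3.13, 0.242, -0.013]
ft_force: [6.1, 1.1, -16.3]
width: 11.9
```

```bash
python3 -m handwheel '[[[0,0,0],[0,0,1],0],[[0,0,0],[0,0,0.5],0],[[0,0,0],[0,0,0],0],[[0,0,0],[0,0,0],1],[[0,0,0],[0,0,0],1],[[0,0,0],[0,0,0],1],[[0,0,0],[0,0,0],1],[[0,0,0],[0,0,-15],1],[[0,0,0],[0,0,-20],1],[[0,0,0],[0,0,-25],1]]'
python3 -m handwheel '[[[0,0,0],[0,0,-25],1],[[0,0,0],[0,0,-25],1],[[0,0,0],[0,0,-10],1],[[0,0,0.12],[0,0,0],1],[[0,0,0.12],[0,0,0],1],[[0,0,0.12],[0,0,0],1],[[0,0,0.12],[0,0,0],1],[[0,0,0.12],[0,0,0],1],[[0,0,0.12],[0,0,0],1],[[0,0,0.12],[0,0,0],1]]'
python3 - <<'E'
from h import *
todo([532,29.5,150],-1.76)
p=snap('scene','s16.png');print([ (q,spot(p,q)) for q in ['stand','bar_left','bar_right','plate_centre','camera','drive_mid']])
p=snap('top','t16.png');print([ (q,spot(p,q)) for q in ['stand','bar_left','bar_right','plate_centre','camera','drive_mid']])
E
```

```text
t: 31.03
ee_pos: [599.2, -131.3, 134.3]
orientation: [-3.129, 0.243, 0.003]
ft_force: [0.6, -0.2, 0.4]
width: 55.0
t: 31.87
ee_pos: [599.7, -132.3, 202.3]
orientation: [-2.734, 1.54, -0.006]
ft_force: [-0.3, 0.4, -0.3]
width: 87.7
t 31.8667 pos [ 599.7 -132.3  202.3] yaw -1.026 q6 0.786 ft [-0.3  0.4 -0.3] m [-0.04  0.17 -0.01] w 87.7
rot tool [-0.005  0.001  0.734] shift tool [-173.5  -25.6   52.2] shift in down frame [-146.1   97.    52.3]
[('stand', [(0.85, [640.4, -21.3, 0.5])]), ('bar_left', [(0.66, [530.0, 25.4, 74.7])]), ('bar_right', [(0.64, [599.3, -133.7, 76.4])]), ('plate_centre', [(0.63, [641.5, -16.0, 41.8])]), ('camera', [(0.65, [673.7, -3.1, 216.7])]), ('drive_mid', [(0.72, [671.4, -15.3, 46.7])])]
[('stand', [(0.85, [646.1, -20.3, -4.3])]), ('bar_left', [(0.52, [531.2, 30.2, 67.3])]), ('bar_right', []), ('plate_centre', [(0.55, [644.9, -19.4, 37.6])]), ('camera', [(0.92, [673.6, -7.5, 210.9])]), ('drive_mid', [(0.72, [675.1, -11.3, 43.3])])]
```

View pics/s16.png

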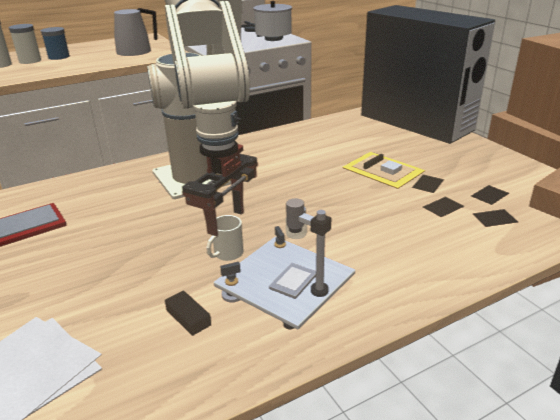

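```bash
python3 -m handwheel '[[[0,0,0.12],[0,0,0],1],[[0,0,0.12],[0,0,0],1],[[0,0,0.12],[0,0,0],1],[[0,0,0.12],[0,0,0],1],[[0,0,0.12],[0,0,0],1],[[0,0,0.1],[0,0,0],1],[[0,0,0],[-34,-7,0],1],[[0,0,0],[-34,-7,0],1],[[0,0,0],[-30,-6,0],1],[[0,0,0],[0,0,0],1]]'
python3 - <<'E'
from h import *
todo([532,29.5,110],-1.731)
E
```

```text
t: 33.4
ee_pos: [637.5, -38.7, 203.2]
orientation: [-2.003, 2.415, -0.003]
ft_force: [-0.6, 1.5, 0.5]
width: 87.7
t 33.4 pos [637.5 -38.7 203.2] yaw -1.757 q6 1.676 ft [-0.6  1.5  0.5] m [0.19 0.23 0.08] w 87.7
rot tool [-0.004  0.002 -0.026] shift tool [-47.3 116.7  92.8] shift in down frame [-50.5 115.   93.2]
```

Run:
```python
from h import *
p=snap('scene','s17.png');print([ (q,spot(p,q)) for q in ['stand','bar_left','bar_right','plate_centre','camera','drive_mid']])
im=cv2.imread('pics/s17.png')[130:330,150:400]
cv2.imwrite('pics/s17z.png',cv2.resize(im,None,fx=3,fy=3,interpolation=cv2.INTER_CUBIC))
todo([532,29.5,110],-1.731)
```

```text
[('stand', [(0.92, [639.5, -21.6, -0.7])]), ('bar_left', [(0.43, [529.1, 27.1, 69.3])]), ('bar_right', [(0.62, [604.7, -136.9, 74.1])]), ('plate_centre', [(0.77, [640.4, -18.6, 38.5])]), ('camera', [(0.81, [671.6, -5.0, 218.6])]), ('drive_mid', [(0.94, [673.7, -15.6, 43.2])])]
t 33.75 pos [635.6 -43.5 203.1] yaw -1.761 q6 1.673 ft [-3.3  2.6 -0.5] m [0.47 0.56 0.18] w 87.7
rot tool [-0.003  0.001 -0.03 ] shift tool [-52.  115.8  92.7] shift in down frame [-55.5 113.9  93.1]
```

View pics/s17z.png

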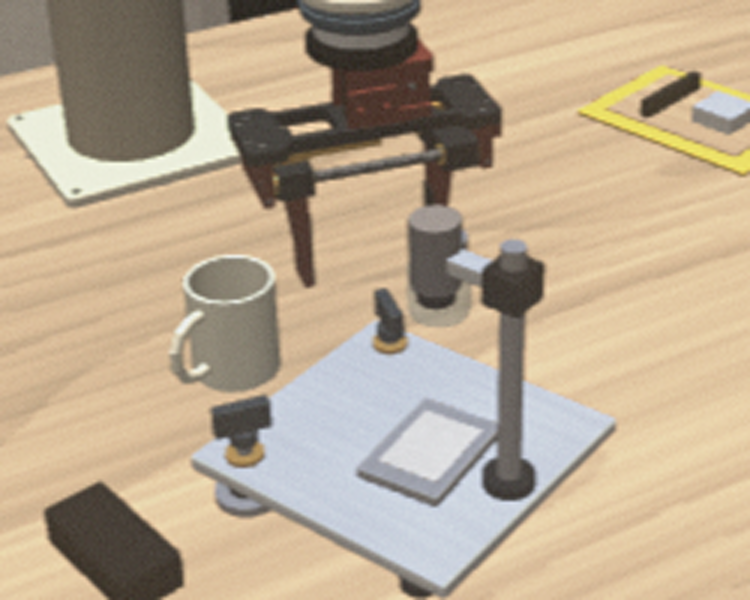

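```bash
python3 -m handwheel '[[[0,0,0],[0,12,-4],1],[[0,0,0],[0,20,-4],1],[[0,0,0],[0,25,0],1],[[0,0,0],[0,25,0],1],[[0,0,0],[0,20,0],1],[[0,0,0],[-10,0,0],1],[[0,0,0],[-15,0,0],1],[[0,0,0],[-15,0,0],1],[[0,0,0],[0,0,0],1],[[0,0,0],[0,0,0],1]]'
python3 - <<'E'
from h import *
todo([532,29.5,110],-1.731)
p=snap('scene','s18.png');print([ (q,spot(p,q)) for q in ['stand','bar_left','bar_right','plate_centre','camera','drive_mid']])
E
```

```text
t: 34.58
ee_pos: [543.9, 6.0, 213.5]
orientation: [-1.977, 2.429, -0.024]
ft_force: [-0.6, 0.2, 0.7]
width: 87.8
t 34.5833 pos [543.9   6.  213.5] yaw -1.775 q6 1.771 ft [-0.6  0.2  0.7] m [0.04 0.2  0.04] w 87.8
rot tool [-0.018 -0.003 -0.044] shift tool [-20.9  18.3 103.1] shift in down frame [-21.4  15.5 103.5]
[('stand', [(0.71, [639.4, -20.8, -2.5])]), ('bar_left', [(0.58, [532.3, 26.6, 71.3])]), ('bar_right', [(0.62, [601.8, -135.2, 74.1])]), ('plate_centre', [(0.67, [641.4, -17.0, 40.4])]), ('camera', [(0.88, [671.9, -6.4, 216.5])]), ('drive_mid', [(0.66, [669.6, -14.9, 44.2])])]
```

Clear of the head and the stand didn't move. Now down to the left bar, using the correct frame this time.

```bash
python3 -m handwheel '[[[-0.018,0,-0.044],[0,0,0],1],[[0,0,0],[-7,5,15],1],[[0,0,0],[-7,5,15],1],[[0,0,0],[-6,4,15],1],[[0,0,0],[0,0,20],1],[[0,0,0],[0,0,20],1],[[0,0,0],[0,0,10],1],[[0,0,0],[0,0,0],1],[[0,0,0],[0,0,0],1],[[0,0,0],[0,0,0],1]]'
python3 - <<'E'
from h import *
todo([532,29.5,71.6],-1.731)
p=snap('wrist','w19.png')
E
```

```text
t: 35.77
ee_pos: [534.1, 26.1, 116.2]
orientation: [2.034, -2.394, 0.005]
ft_force: [-0.0, 0.3, 0.3]
width: 88.0
t 35.7667 pos [534.1  26.1 116.2] yaw -1.733 q6 1.763 ft [-0.   0.3  0.3] m [ 0.06  0.17 -0.02] w 88.0
rot tool [-0.002 -0.002 -0.002] shift tool [-3.2  2.8 44.6] shift in down frame [-3.1  2.6 44.6]
```

View pics/w19.png

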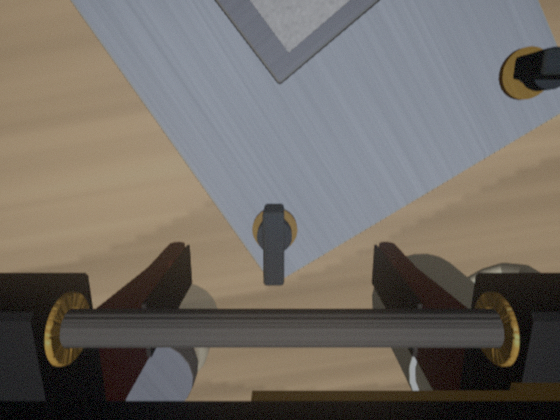

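```bash
python3 -m handwheel '[[[0,0,0],[-2,1,10],1],[[0,0,0],[-2,1,10],1],[[0,0,0],[0,0,10],1],[[0,0,0],[0,0,8],1],[[0,0,0],[0,0,3],0.5],[[0,0,0],[0,0,0],0],[[0,0,0],[0,0,0],0],[[0,0,0],[0,0,0],0],[[0,0,0],[0,0,0],0],[[0,0,0],[0,0,0],0]]'
python3 - <<'E'
from h import *
todo([532,29.5,71.6],-1.731)
p=snap('wrist','w20.png')
E
```

```text
t: 36.65
ee_pos: [535.1, 30.6, 73.5]
orientation: [-2.031, 2.391, -0.01]
ft_force: [0.2, 0.2, -0.2]
width: 51.8
t 36.65 pos [535.1  30.6  73.5] yaw -1.733 q6 1.773 ft [ 0.2  0.2 -0.2] m [-0.01  0.18 -0.01] w 51.8
rot tool [-0.007 -0.001 -0.002] shift tool [1.6 2.9 1.9] shift in down frame [1.6 2.9 1.9]
```

View pics/w20.png

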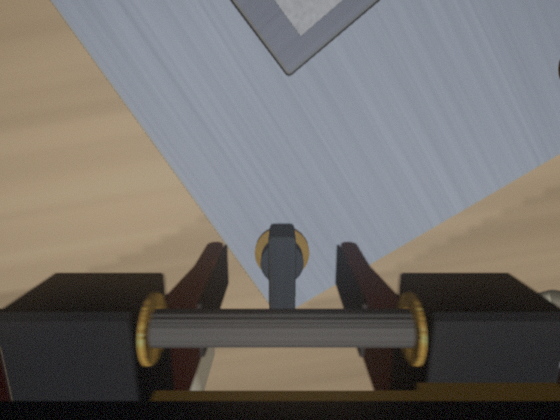

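Centred. Close and probe the left foot the same way (small pull-up).

```bash
python3 -m handwheel '[[[0,0,0],[0,1,1],0],[[0,0,0],[0,0,0],0],[[0,0,0],[0,0,0],0],[[0,0,0],[0,0,0],0],[[0,0,0],[0,0,0],0],[[0,0,0],[0,0,0],0],[[0,0,0],[0,0,0],0],[[0,0,0],[0,0,0],0],[[0,0,0],[0,0,0],0],[[0,0,0],[0,0,0],0]]'
python3 -m handwheel '[[[0,0,0],[0,0,-0.5],0],[[0,0,0],[0,0,0],0],[[0,0,0],[0,0,0],0],[[0,0,0],[0,0,0],0],[[0,0,0],[0,0,0],0],[[0,0,0],[0,0,0],0],[[0,0,0],[0,0,0],0],[[0,0,0],[0,0,-0.5],0],[[0,0,0],[0,0,-0.5],0],[[0,0,0],[0,0,-0.5],0]]'
python3 -m handwheel '[[[0,0,0],[0,0,-0.5],0],[[0,0,0],[0,0,0],0],[[0,0,0],[0,0,0],0],[[0,0,0],[0,0,0],0],[[0,0,0],[0,0,0],0],[[0,0,0],[0,0,0],0],[[0,0,0],[0,0,-0.5],0],[[0,0,0],[0,0,-0.5],0],[[0,0,0],[0,0,-0.5],0],[[0,0,0],[0,0,-0.5],0]]'
```

```text
t: 37.53
ee_pos: [534.6, 30.6, 73.4]
orientation: [-2.031, 2.39, -0.012]
ft_force: [0.3, 0.6, -0.4]
width: 11.7
t: 38.37
ee_pos: [534.6, 30.6, 74.1]
orientation: [-2.031, 2.39, -0.012]
ft_force: [2.9, -0.5, -10.4]
width: 11.9
t: 39.2
ee_pos: [534.6, 30.6, 74.8]
orientation: [-2.031, 2.39, -0.012]
ft_force: [5.7, -0.2, -16.9]
width: 12.0
```

```bash
python3 -m handwheel '[[[0,0,0],[0,0,1],0],[[0,0,0],[0,0,0.5],0],[[0,0,0],[0,0,0],0],[[0,0,0],[0,0,0],1],[[0,0,0],[0,0,0],1],[[0,0,0],[0,0,0],1],[[0,0,0],[0,0,0],1],[[0,0,0],[0,0,0],1],[[0,0,0],[0,0,-15],1],[[0,0,0],[0,0,-20],1]]'
python3 -m handwheel '[[[0,0,0],[0,0,-30],1],[[0,0,0],[0,0,-30],1],[[0,0,0],[0,0,-30],1],[[0,0,0],[0,0,-30],1],[[0,0,0],[0,0,-30],1],[[0,0,0],[0,30,0],1],[[0,0,0],[0,30,0],1],[[0,0,0],[0,30,0],1],[[0,0,0],[0,0,0],1],[[0,0,0],[0,0,0],1]]'
python3 - <<'E'
from h import *
todo([532,29.5,71.6],-1.731)
p=snap('scene','s21.png')
for q in ['stand','plate_centre','camera','bar_left','bar_right','drive_mid','mug_mid','jar_mid','adapter_mid']: print(q,spot(p,q))
im=cv2.imread('pics/s21.png')[195:335,175:375]
cv2.imwrite('pics/s21z.png',cv2.resize(im,None,fx=4,fy=4,interpolation=cv2.INTER_CUBIC))
p=snap('top','t21.png')
im=cv2.imread('pics/t21.png')[125:285,230:380]
cv2.imwrite('pics/t21z.png',cv2.resize(im,None,fx=3.7,fy=3.7,interpolation=cv2.INTER_CUBIC))
E
```

```text
t: 40.03
ee_pos: [531.8, 30.7, 108.9]
orientation: [-2.034, 2.394, -0.005]
ft_force: [-0.3, 0.3, 0.5]
width: 55.1
t: 40.87
ee_pos: [440.6, 46.1, 271.4]
orientation: [-2.028, 2.39, -0.013]
ft_force: [0.7, 0.2, 0.2]
width: 87.7
t 40.8667 pos [440.6  46.1 271.4] yaw -1.734 q6 1.814 ft [0.7 0.2 0.2] m [0.05 0.11 0.01] w 87.7
rot tool [-0.011 -0.    -0.003] shift tool [  1.5 -90.7 200.8] shift in down frame [  1.8 -92.8 199.8]
stand [(0.84, [638.6, -18.0, -2.1])]
plate_centre [(0.91, [639.7, -18.3, 40.9])]
camera [(0.8, [673.9, -3.5, 217.8])]
bar_left [(0.66, [528.8, 28.1, 71.6])]
bar_right [(0.79, [603.2, -135.1, 75.8])]
drive_mid [(0.92, [671.2, -14.7, 41.8])]
mug_mid [(0.67, [603.9, -130.6, 9.0])]
jar_mid [(0.6, [460.3, 119.4, 40.3])]
adapter_mid [(0.76, [622.0, -250.0, 18.2])]
```

View pics/s21z.png

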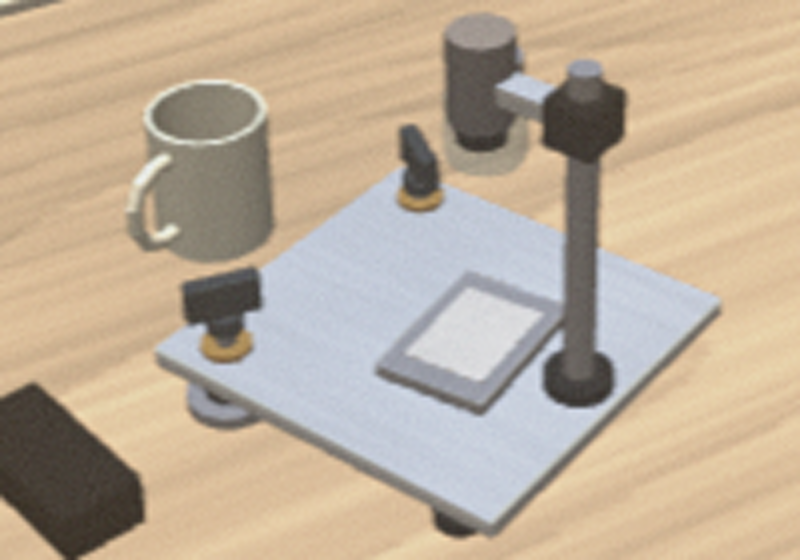

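View pics/t21z.png

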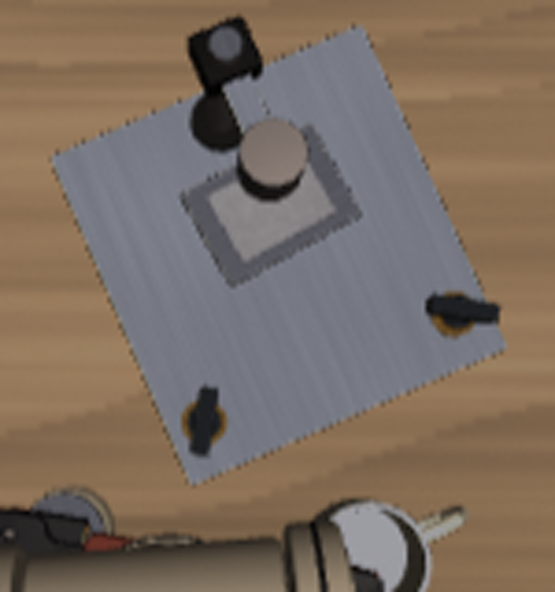

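Run:
```python
from h import *
s=ctrl.get_image('scene');t=ctrl.get_image('top')
def P(p):
    Rm=R.from_rotvec(np.ravel(p['rvec'])).as_matrix();return np.array(p['camera_matrix'])@np.c_[Rm,np.ravel(p['tvec'])]
def tri(a,b):
    X=cv2.triangulatePoints(P(s),P(t),np.array(a,float).reshape(2,1),np.array(b,float).reshape(2,1)).ravel();return X[:3]/X[3]
S=lambda x,y:(175+x/4-.4,195+y/4-.4); T=lambda x,y:(230+x/3.7-.4,125+y/3.7-.4)
for nm,sc,tc in [('before',(571,61),(229,61)),('after',(586,70),(225,42))]:
    print(nm,'top',tri(S(*sc),T(*tc)))
# plate corners front-right, rear-right, rear-left(scene) before/after ; front-left hidden-ish
for nm,L in [('before',[((158,362),(503,351)),((492,518),(359,27)),((720,298),(50,158)),((395,186),(192,487))]),('after',[((156,350),(505,348)),((492,522),(359,25)),((720,300),(50,158)),((398,172),(192,485))])]:
    Q=[tri(S(*a),T(*b)) for a,b in L]; print(nm,np.round(Q,1).tolist())
```

```text
before top [722.78520295  18.35193695 245.29825456]
after top [733.39237098  20.52048139 244.86932548]
before [[581.2, -168.4, 28.5], [798.3, -73.5, 40.7], [708.3, 133.7, 40.0], [489.0, 36.7, 23.4]]
after [[582.2, -168.6, 38.0], [799.8, -74.1, 39.5], [708.5, 133.8, 38.7], [491.0, 37.5, 35.1]]
```

```bash
python3 -c "
from workcell import ctrl
print(ctrl.close_job())"
```

```text
the job is handed in; nothing more can be done
None
```

I turned both front screws clockwise and handed the job in at about 41 s. My checks suggest the plate is level and all four feet carry weight, but no verdict was reported. I did not measure the two rear feet directly.

| Screw | Packing disc under it | Turned by | Estimated setting |
|---|---|---|---|
| Left | thin | about 3.13 rad | 3.72 rad |
| Right | thick | about 1.57 rad | 2.14 rad |

**Feet:** pushing and pulling each front bar by about 1 mm gave roughly 14 N/mm. That is what a stand resting on all four rubber feet should give. Neither front foot had clearly lifted at about 16 N of pull, though the left softened slightly there, so I put each at roughly 10 N or more.

**Level:** a rough two-camera estimate of the plate corners gave heights of 38.0, 39.5, 38.7 and 35.1 mm. Taken as is, that is about 0.011 rad low at the front, inside the 0.014 rad limit but not by much. The 35.1 mm front-left corner is partly hidden and the least certain reading. The column's lean changed by about 0.05 rad, which matches the full levelling, and its sideways tilt was about zero.

**Mishap:** on the way back to the left screw I gave a wrong sideways shift, and a finger appears to have touched the camera head with about 3–4 N. The stand showed no shift afterwards.

**Surroundings:** the stand, drive, jar and adapter were within a few mm of where they started. The mug detector gave a false reading at the end, but the mug looked unmoved in the picture. The arm finished raised and clear of everything.

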